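# Draw the test-tile tray out from under the drying shelf with the hooked rod

### The arm

A 6-joint arm with a two-finger parallel gripper is mounted at the origin on the work surface. World frame = base frame: x ahead of the robot, y to its left, z up, the work surface at z = 0. Lengths are in m, angles in rad, forces in N, time in s.
With the tool pointing down it reaches from about 0.35 to 0.975 m from the base axis. Payload 7.1 kg.
Tool frame: the origin (TCP) lies between the finger pads; the fingertips stand 22 mm ahead of it and the grasp point (between the pads) lies 3 mm ahead of it; z points along the fingers, x is the direction in which the jaws open and shut, and the axes are right-handed (so a half turn about z gives the same grasp; the last joint's range is limited). The gripper opens to 88 mm and grips with 3 to 60 N. Pads are 20 mm wide; open, the fingers measure 115 mm over their backs; the gripper's body (75 mm by 178 mm) begins 61 mm behind the grasp point.
Start: joints at [-0.019, 0.423, 1.63, -0, 1.089, -0.019], TCP at [0.625, 0, 0.208] pointing down, gripper open.
Joint ranges: [-3, 3], [-0.9, 2.11], [0.09, 2.58], [-1.31, 4.45], [0.11, 2.69], [-2.54, 2.54]. Speed limits (rad/s): [2.39, 2.39, 3.01, 3.14, 3.14, 3.14].

### API

Orientations are given as a rotation vector (axis times angle).
In Python, from plant import ctrl, fingers, kin, eyes, job, get_t, get_joints, get_dq, get_joint_efforts, get_tool_pos, get_tool_rot, get_wrist_force, get_torque, get_opening gives the robot as it stands. Calls block until the motion is done:
- ctrl.move_to(position, orientation): joint-space move of the TCP to a pose.
- ctrl.move_linear(position, feed=0.15, orientation=None): straight line of the TCP; orientation=None keeps the orientation; feed is the mean speed in m/s.
- ctrl.movej(angles): joint-space move.
- fingers.open_jaws() and fingers.clamp(squeeze=None): open the fingers fully, or close them until they stop; squeeze is the grip in N (None keeps the last).
- ctrl.dwell(seconds).
- kin.ik(position, orientation): joint angles nearest the present ones, or None.
- eyes.snapshot(name): name is "scene" or "side" or "wrist"; returns a dict with "color" (420x560x3 uint8, blue, green, red), "vertical_fov" (degrees; the focal length in pixels is half the picture's height over the tangent of half this angle, whatever the lens; pixels are square), "cx", "cy" (the principal point, pixels), "k1" (the pictures are not rectified: a ray, as slopes to the right and down, at radius r is drawn at 1 + k1 r^2 times it, then the intrinsics apply), "camera_from_world" (4x4, takes a point from world to camera coordinates). Camera axes: x right, y down, z forward; pixel columns grow to the right and rows downward; lengths in m; the calibration is good to about 2 mm. A picture is of the moment at which its call begins. There is no depth.
A pose or a line that the arm cannot do raises ctrl.Unreachable and nothing moves.
- job.hand_in(): hands the job in, once; it reports no verdict.
Trained networks look in the newest picture that a camera, given by its name, has taken for a name from the list of things; names that differ only in an ending like _2 or _b are one class to them, and where a whole thing is asked for, a point or a joint stands for the part that bears it (a point fixed in the world has none). Each returns a list of dicts, best first, with "conf" (0 to 1); they miss things now and then, are a little off and sometimes report something else, mostly with a low value. They report only what shows in the picture. A call takes as long as a camera call. They do not tell look-alikes from the thing itself.
- eyes.recognise(camera, label): "pixel" ([column, row] in pixels, amid what is visible of it).
Readings, each from a call of its own:
- get_t(): time.
- get_joints(): joint angles.
- get_dq(): joint speeds.
- get_joint_efforts(): joint torques, N m.
- get_tool_pos(): TCP position.
- get_tool_rot(): TCP orientation.
- get_wrist_force(): force on the tool from outside, world axes, zero at the start.
- get_torque(): the same for the moment, N m.
- get_opening(): finger opening in m.
Only numpy, scipy, OpenCV 4.12 (cv2) and the standard library are available. Lean on these libraries where they do the work, as an engineer would, in place of code of your own. Each camera call takes 0.05 s, during which the arm holds its last target. There are 200 camera calls.

### The job

Take the hooked rod from its rack, reach it under the overhanging drying shelf, feel for the tray's pull eye, catch it and draw the tile tray out fully to its stop. Move the tray only with the hook, never with the gripper or the arm, and leave the pots and the other things about the bench where they are. Then hang the rod back on its rack by its collar and let go of it.

Things in the scene. Friction and masses are not known exactly. Their poses are not given: they have to be found in the camera images.
- shelf: low plywood drying shelf, fixed. Origin: on the bench top under the middle of the deck's front edge; x points in under the deck, away from the robot, y along the edge, z up. Deck 340 mm along y, 260 mm deep, underside 200 and top 218 mm above the bench. Side walls 18 mm thick at both ends (inner faces y = +-152 mm). Open in front: the first 60 mm under the deck are empty but for the pull eye
- ledge (a point): middle of the deck's lower front edge (200 mm above the shelf's origin)
- tray: wooden tray of upright test tiles, sliding straight out along the shelf's -x. Origin: at bench-top height below the middle of its front panel's face; axes as the shelf's. Panel 270 mm along y, 10 to 120 mm high. Face at shelf x = 75 mm if shut (starts 60 to 75), -45 mm at the stop: 120 mm travel. Slides at 2 to 3 N, stays where left. Its pull eye: see rail
- rail (a point): middle of the eye's rail on the panel's face, 38 mm above the bench. PULL EYE: flat-lying steel ring of 9 mm bar, 57 mm outside, 39 mm inside, hole vertical, bar's centre 38 mm above the bench, ring's centre 35 mm in front of this point, on a 10 mm shank. Clamped (holds over 40 N) at a y from -50 to +50 mm off this point, different every time and not measured: feel for it
- rack: rod rack, fixed: wooden foot 130 x 120 x 12 mm, a post at its rear (x 42 to 68 mm), a steel fork on top. Origin: on the bench top, on the fork's centre line; x towards the fork's closed end, z up. The rod hangs in the fork at x = -10 mm (+-3), turned as the rack (+-2 degrees); anywhere from x = -30 to +5 mm is well hung
- fork (a point): on the fork's centre line, level with the tines' tops, 212 mm above the rack's origin. Two tines along x (x -45 to +15 mm), 22 mm apart, 14 mm wide, 12 mm thick, open at the -x end. Lift the rod 5 mm or more and draw it out along the rack's -x
- rod: hooked rod, about 0.16 kg, 270 mm long, hanging by its collar. Origin: centre of the collar's underside, which rests on the tines; z up along the rod to the handle. Steel collar 40 x 40 mm, z 0 to 6 mm; wooden handle 26 x 26 mm square above it up to z = 76 mm, sides along x and y; steel shaft, 10 mm diameter, straight down to the bend at z = -165 mm
- bend (a point): centre of the rod's bend, 165 mm below the rod's origin along the shaft. Here the bar turns 50 degrees from straight down towards the rod's -x and ends in a straight 36 mm prong, 10 mm diameter, round end. With the rod tilted about 27 degrees (bend away from the robot) the prong points down, leaning 23 degrees back to the robot
- crock: terracotta beaker, 90 mm wide, 120 mm high; bystander on the bench (origin at the underside, as for all bystanders)
- bowl: white bowl, 100 mm wide, 50 mm high, on the deck; bystander
- jar: white jar with cork, 64 mm wide, 90 mm high, on the deck; bystander
- mug: white mug, 76 mm wide, 85 mm high; bystander
- paddle: dark wooden paddle, 160 x 45 x 12 mm, lying flat; bystander
- bat: round plaster bat, 150 mm wide, 20 mm thick; bystander
- trial_pot: small terracotta pot, 84 mm wide, 80 mm high; bystander
There are look-alikes about, which are no part of the job. Leave any green or purple look-alike of the rack alone.

How it is judged:
By the outcome, as a careful person would: the job done as asked, in the order asked, and still so for the second after the job is handed in, with the robot touching nothing.
It also fails if it takes over 66 s, if anything falls off the work surface, if the arm or the gripper's body presses on something with over 40 N, if the wrist force passes 120 N, or if a joint passes its speed limit or range.

## Working session

There is one attempt and no reset: what is moved stays moved. The work goes in short steps, each a Python script; the robot and the scene stay as the last script left them, time stands still between calls to the robot, and variables do not carry over. Pictures are saved under pics/ and viewed, about 8 in all and at most 12, crops included, and the job is handed in when it is done.

```bash
ls; mkdir -p pics
python3 - <<'E'
from plant import *
import cv2,numpy as np
for c in ["scene","side","wrist"]:
    s=eyes.snapshot(c); cv2.imwrite(f"pics/{c}0.png",s["color"])
    print(c,s["vertical_fov"],s["cx"],s["cy"],s["k1"]); print(np.round(s["camera_from_world"],3).tolist())
    if c!="wrist":
        for l in ["shelf","ledge","tray","rail","rack","fork","rod","bend","crock","mug","trial_pot","paddle","bat"]:
            print(l,[(np.round(d["pixel"]).tolist(),round(d["conf"],2)) for d in eyes.recognise(c,l)[:4]])
a=cv2.imread("pics/scene0.png");b=cv2.imread("pics/side0.png")
print(get_t(),get_tool_rot())
E
```

```text
pics
scene 43.864951226912126 277.10587671784407 202.4212318880517 -0.06466973742777644
[[0.962, 0.273, -0.003, -0.509], [0.232, -0.824, -0.517, -0.006], [-0.144, 0.497, -0.856, 1.698], [0.0, 0.0, 0.0, 1.0]]
shelf [([349.0, 273.0], 0.72)]
ledge [([346.0, 273.0], 0.62)]
tray [([234.0, 214.0], 0.61)]
rail []
rack [([276.0, 163.0], 0.9), ([379.0, 177.0], 0.74), ([225.0, 122.0], 0.66)]
fork [([278.0, 162.0], 0.89), ([378.0, 180.0], 0.77), ([228.0, 125.0], 0.53)]
rod []
bend [([278.0, 116.0], 0.62)]
crock [([212.0, 328.0], 0.73)]
mug [([348.0, 142.0], 0.78)]
trial_pot []
paddle [([237.0, 214.0], 0.78)]
bat [([286.0, 369.0], 0.74)]
side 56.61057516836883 282.92627158436625 212.01878874014133 -0.06452157732275861
[[0.682, -0.732, -0.007, -0.321], [-0.389, -0.354, -0.851, 0.377], [0.62, 0.583, -0.526, 0.909], [0.0, 0.0, 0.0, 1.0]]
shelf [([368.0, 220.0], 0.9)]
ledge [([364.0, 224.0], 0.76)]
tray [([342.0, 233.0], 0.84)]
rail [([345.0, 233.0], 0.72)]
rack [([282.0, 203.0], 0.83), ([219.0, 230.0], 0.77), ([152.0, 221.0], 0.73), ([365.0, 223.0], 0.73)]
fork [([285.0, 199.0], 0.77), ([154.0, 224.0], 0.75), ([220.0, 229.0], 0.72)]
rod [([206.0, 183.0], 0.95)]
bend [([208.0, 185.0], 0.72)]
crock [([187.0, 205.0], 0.38)]
mug [([242.0, 198.0], 0.67)]
trial_pot [([188.0, 208.0], 0.68), ([240.0, 199.0], 0.23)]
paddle [([252.0, 279.0], 0.69)]
bat []
wrist 59.25229610330383 278.66682874417756 211.5984248772005 -0.0849243781870343
[[1.0, 0.001, -0.0, -0.625], [0.001, -0.963, 0.269, -0.031], [0.0, -0.269, -0.963, 0.39], [0.0, 0.0, 0.0, 1.0]]
1.45 [-3.14158906e+00  3.33749494e-05  1.19494441e-05]
```

View pics/scene0.png

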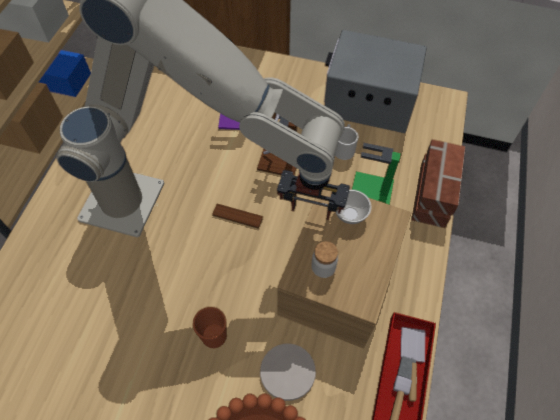

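View pics/side0.png

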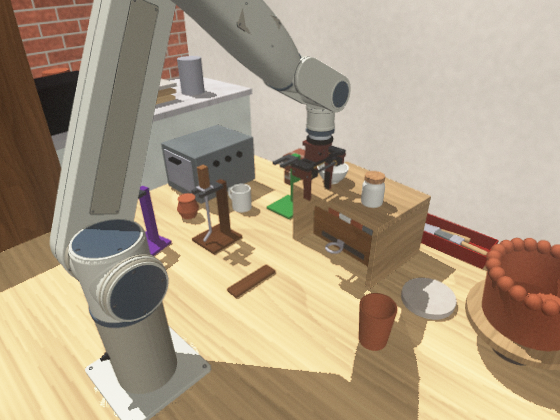

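```bash
cat > h.py <<'E'
from plant import *
import cv2,numpy as np
from scipy.optimize import least_squares
from scipy.spatial.transform import Rotation as R
def K(s):
    h=s["color"].shape[0]; f=h/2/np.tan(np.radians(s["vertical_fov"]/2))
    return np.array([[f,0,s["cx"]],[0,f,s["cy"]],[0,0,1.]]),np.array([s["k1"],0,0,0,0.])
def proj(s,P):
    T=np.array(s["camera_from_world"]);k,d=K(s)
    return cv2.projectPoints(np.atleast_2d(P).astype(float),cv2.Rodrigues(T[:3,:3])[0],T[:3,3],k,d)[0][:,0]
def onplane(s,px,z):
    T=np.array(s["camera_from_world"]);k,d=K(s)
    u=cv2.undistortPoints(np.array(px,float).reshape(-1,1,2),k,d,criteria=(3,50,1e-10))[:,0] if False else cv2.undistortPoints(np.array(px,float).reshape(-1,1,2),k,d)[:,0]
    r=np.c_[u,np.ones(len(u))]@T[:3,:3]; C=-T[:3,:3].T@T[:3,3]
    return C+r*((z-C[2])/r[:,2])[:,None]
def tri(sa,pa,sb,pb):
    return least_squares(lambda P:np.r_[proj(sa,P)[0]-pa,proj(sb,P)[0]-pb],[.6,.1,.1])
E
python3 - <<'E'
from h import *
import pickle
j=np.array(get_joints()); j[1]=-0.3; ctrl.movej(j); j[0]=1.8; ctrl.movej(j)
S={}
for c in ["scene","side"]:
    S[c]=eyes.snapshot(c)
    for l in ["rack","fork","rod","bend","rail","ledge","trial_pot"]:
        print(c,l,[(np.round(d["pixel"]).tolist(),round(d["conf"],2)) for d in eyes.recognise(c,l)[:4]])
pickle.dump(S,open("S.pkl","wb"))
a=S["scene"]["color"][90:350,200:460]; cv2.imwrite("pics/a.png",cv2.resize(a,(780,780*260//260))[:600] if 0 else cv2.resize(a,None,fx=2.3,fy=2.3,interpolation=2))
b=S["side"]["color"][140:300,130:450]; cv2.imwrite("pics/b.png",cv2.resize(b,None,fx=2.5,fy=2.5,interpolation=2))
print(get_t())
E
```

```text
scene rack [([283.0, 153.0], 0.85), ([237.0, 109.0], 0.84), ([380.0, 177.0], 0.61)]
scene fork [([238.0, 106.0], 0.57), ([379.0, 180.0], 0.57), ([282.0, 154.0], 0.56)]
scene rod [([273.0, 114.0], 0.59)]
scene bend [([272.0, 119.0], 0.57)]
scene rail []
scene ledge [([342.0, 274.0], 0.6), ([351.0, 209.0], 0.3)]
scene trial_pot [([301.0, 109.0], 0.88)]
side rack [([141.0, 200.0], 0.82), ([290.0, 185.0], 0.7), ([331.0, 172.0], 0.65), ([363.0, 221.0], 0.6)]
side fork [([219.0, 228.0], 0.87), ([288.0, 183.0], 0.86), ([144.0, 200.0], 0.77)]
side rod [([205.0, 184.0], 0.78)]
side bend [([206.0, 183.0], 0.58)]
side rail [([346.0, 232.0], 0.91)]
side ledge [([359.0, 222.0], 0.6)]
side trial_pot [([187.0, 209.0], 0.95)]
6.75
```

View pics/a.png

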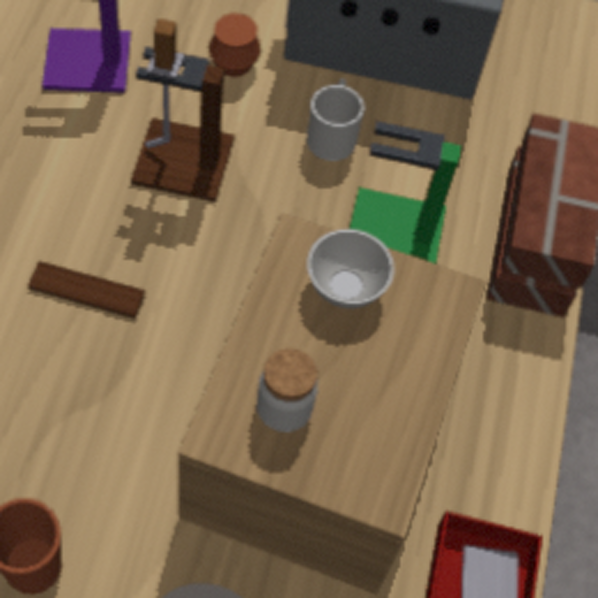

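View pics/b.png

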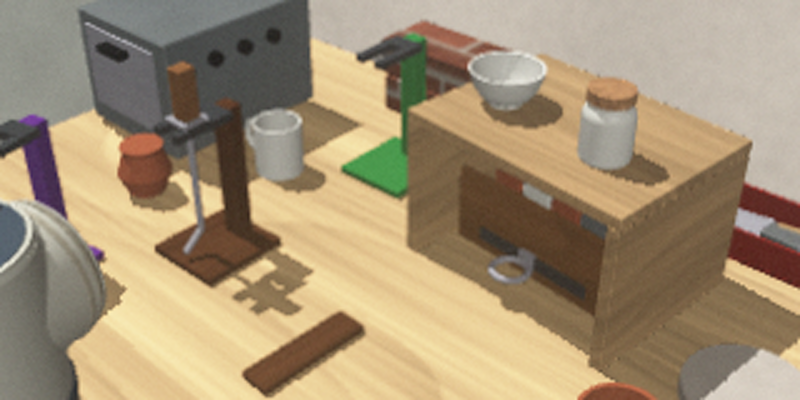

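```bash
cat > fit.py <<'E'
from h import *
import pickle
S=pickle.load(open("S.pkl","rb"))
sc=lambda u,v:(u/2.3+200,v/2.3+90); sd=lambda u,v:(u/2.5+130,v/2.5+140)
def fit(obs,x0):
    def w(p,X): c,s=np.cos(p[2]),np.sin(p[2]); return np.array([p[0]+c*X[0]-s*X[1],p[1]+s*X[0]+c*X[1],X[2]])
    f=lambda p:np.concatenate([proj(S[c],w(p,X))[0]-u for c,X,u in obs])
    r=least_squares(f,x0,loss="soft_l1"); print(np.round(r.x,4)); print(np.round(f(r.x).reshape(-1,2),1).tolist()); return r.x
sh=[("scene",(0,.17,.218),sc(284,213)),("scene",(.26,.17,.218),sc(484,280)),("scene",(.26,-.17,.218),sc(405,537)),("scene",(0,-.17,.218),sc(180,457)),
("side",(0,.17,.218),sd(410,110)),("side",(0,-.17,.218),sd(625,222)),("side",(.26,-.17,.218),sd(750,148))]
print("shelf");p=fit(sh,[.7,0,0])
rk=[("scene",(-.062,.06,.012),sc(150,122)),("scene",(.068,.06,.012),sc(234,140)),("scene",(.068,-.06,.012),sc(216,200)),("scene",(-.062,-.06,.012),sc(133,182)),
("side",(-.062,.06,.012),sd(157,248)),("side",(-.062,-.06,.012),sd(212,280)),("side",(.068,-.06,.012),sd(279,241)),
("scene",(-.01,0,.288),sc(166,24)),("side",(-.01,0,.288),sd(182,68))]
print("rack");q=fit(rk,[.5,.3,0])
# tray eye centre, z=.038
e=onplane(S["side"],[sd(512,269)],.038)[0][:2]-p[:2]; c,s=np.cos(p[2]),np.sin(p[2]); print("eye in shelf",c*e[0]+s*e[1],-s*e[0]+c*e[1])
for n,pt in [("trial_pot",(301,109))]: print(n,onplane(S["scene"],[pt],.04))
print("handle",tri(S["scene"],sc(166,24),S["side"],sd(182,68)).x)
E
python3 fit.py
```

```text
shelf
[ 0.614  -0.0673 -0.1022]
[[-2.0, -0.2], [0.8, -0.0], [0.5, 0.9], [-1.3, -1.0], [-0.7, -0.3], [0.1, -0.6], [2.1, -3.1]]
rack
[0.4494 0.2917 0.0281]
[[-0.5, -1.6], [-0.4, -2.1], [-0.6, -0.0], [-2.3, -0.1], [-0.7, -0.5], [-0.2, 0.7], [1.6, -0.9], [2.2, 2.4], [3.3, -1.3]]
eye in shelf 0.034021585028100175 0.007160932008949515
trial_pot [[0.47494163 0.50309076 0.04      ]]
handle [0.43061689 0.29919578 0.28531446]
```

Run:
```python
from h import *
import pickle
S=pickle.load(open("S.pkl","rb"))
for P in [(.58,0,.186),(.67,0,.186),(.625,0,.208),(.614,-.067,.2),(.625,0,.3)]:
    print(P,proj(S["scene"],P),proj(S["side"],P))
print(get_tool_pos(),kin.ik([.625,0,.208],[3.1416,0,0]))
w=cv2.imread("pics/wrist0.png");cv2.imwrite("pics/w0.png",w)
```

```text
(0.58, 0, 0.186) [[294.36328933 213.90190874]] [[307.1350902 209.631195 ]]
(0.67, 0, 0.186) [[325.79994765 221.5415164 ]] [[325.51396396 198.62438082]]
(0.625, 0, 0.208) [[310.42788119 213.75867938]] [[316.81675234 197.77490105]]
(0.614, -0.067, 0.2) [[300.31628563 235.02813745]] [[332.17516949 209.10102744]]
(0.625, 0, 0.3) [[312.26306236 196.05545132]] [[318.00853036 170.40860379]]
[-0.13369422  0.52063762  0.64786591] [-1.90449595e-02  4.23419452e-01  1.63009167e+00  8.29260713e-06
  1.08808167e+00 -1.90488088e-02]
```

View pics/wrist0.png

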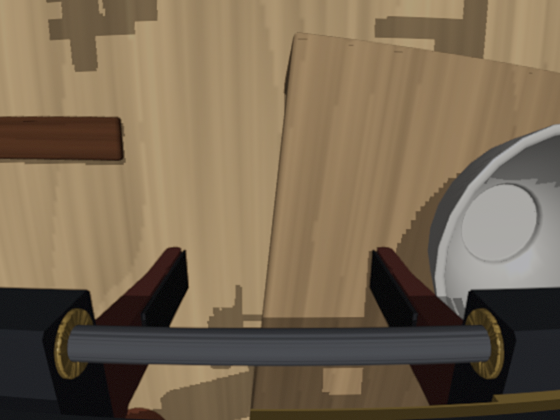

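Run:
```python
from h import *
import pickle
S=pickle.load(open("S.pkl","rb"))
T=np.array([[1.0, 0.001, -0.0, -0.625], [0.001, -0.963, 0.269, -0.031], [0.0, -0.269, -0.963, 0.39], [0.0, 0.0, 0.0, 1.0]])
s=dict(color=np.zeros((420,560,3)),vertical_fov=59.2523,cx=278.67,cy=211.6,k1=-.0849,camera_from_world=T)
c,d=np.cos(-.1022),np.sin(-.1022)
for x,y in [(0,.17),(0,.0)]:
    P=[.614+c*x-d*y,-.0673+d*x+c*y,.218]; print(P,proj(s,P))
for z in (.0,.1,.218,.16): print(z,onplane(s,[(294,37),(258,380)],z))
for x in (.581,.669): print("tips",proj(s,(x,0,.186)),proj(s,(x,0,.23)))
print("base",proj(S["scene"],(0,0,0)),proj(S["side"],(0,0,0)))
```

```text
[np.float64(0.6313437710161377), np.float64(0.10181296108500906), 0.218] [[293.90075944  45.8791746 ]]
[np.float64(0.614), np.float64(-0.0673), 0.218] [[258.39228678 381.69049293]]
0.0 [[ 0.63974232  0.14440571  0.        ]
 [ 0.59911432 -0.25258243  0.        ]]
0.1 [[ 0.63591034  0.12650467  0.1       ]
 [ 0.60586505 -0.16707664  0.1       ]]
0.218 [[ 0.6313886   0.10538144  0.218     ]
 [ 0.61383092 -0.0661798   0.218     ]]
0.16 [[ 0.63361115  0.11576404  0.16      ]
 [ 0.6099155  -0.11577316  0.16      ]]
tips [[201.93885189 245.77986556]] [[183.05111906 279.89436999]]
tips [[355.30875064 245.9285827 ]] [[374.14659326 280.07724941]]
base [[121.54739919 200.50713803]] [[147.66414154 370.48781527]]
```

```bash
cat >> h.py <<'E'
def rot(yaw,tilt=0): return (R.from_euler('z',yaw)*R.from_euler('y',-tilt)*R.from_euler('x',np.pi)).as_rotvec()
E
python3 - <<'E'
from h import *
import pickle
S=pickle.load(open("S.pkl","rb"))
for z in (.2,.212,.225,.24): print(z,proj(S["scene"],(.485,.301,z)),proj(S["side"],(.485,.301,z)))
# feasibility at shelf
ps=np.array([.614,-.0673]);yaw=-.1022
from math import sin,cos,radians
def tcp(bend,t): # bend shelf coords -> tcp
    Rw=R.from_euler('z',yaw)*R.from_euler('y',-t)
    b=R.from_euler('z',yaw).apply(bend)+np.r_[ps,0]
    return b+Rw.apply([0,0,.165+.047+.003])
for t in (27,32):
  for x,z in [(-.1,.1),(.044,.09),(.044,.055),(-.09,.055)]:
    p=tcp([x,.007,z],radians(t)); print(t,np.round(p,3),kin.ik(p,rot(yaw,radians(t))))
ctrl.move_to([.433,.297,.37],rot(.028))
print(get_tool_pos(),get_t())
s=eyes.snapshot("wrist"); pickle.dump(s,open("W.pkl","wb")); cv2.imwrite("pics/w1.png",s["color"])
E
```

```text
0.2 [[289.68554686 122.93469959]] [[218.34092137 185.0462034 ]]
0.212 [[289.75351983 120.40621713]] [[218.00121928 181.79610633]]
0.225 [[289.8280905  117.63092632]] [[217.6301519  178.23971553]]
0.24 [[289.91536308 114.38106287]] [[217.19801363 174.08978249]]
27 [ 0.418 -0.04   0.292] [-0.13594532 -0.23452008  2.25307087  0.02523994  0.65218694 -0.05013088]
27 [ 0.561 -0.055  0.282] [-0.12428613  0.05579557  2.02494147  0.01802743  0.58979048 -0.03466187]
27 [ 0.561 -0.055  0.247] [-0.12428613  0.10613905  2.06264152  0.02084694  0.50176347 -0.03795741]
27 [ 0.428 -0.041  0.247] [-0.13475186 -0.13596202  2.29907958  0.03039956  0.50764682 -0.05557386]
32 [ 0.402 -0.039  0.282] [-0.14190372 -0.28984786  2.34627979  0.04180653  0.52738968 -0.06980697]
32 [ 0.545 -0.053  0.272] [-0.12669106  0.01887181  2.1256138   0.03054183  0.43891588 -0.04841917]
32 [ 0.545 -0.053  0.237] [-0.12669106  0.07763793  2.1625749   0.03856906  0.34324495 -0.05709203]
32 [ 0.412 -0.04   0.237] [-0.14026163 -0.1744449   2.39426046  0.05665088  0.36413126 -0.08522613]
[0.43270565 0.29764174 0.37049366] 9.0833
```

View pics/w1.png

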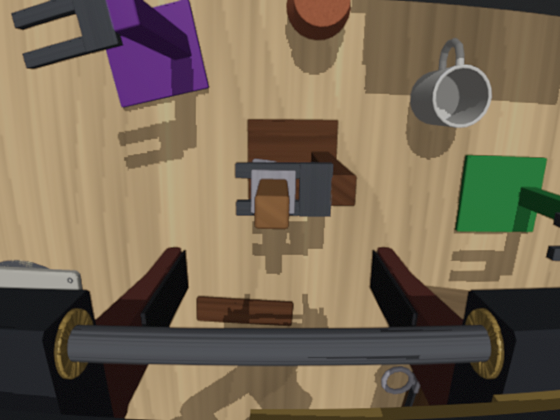

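Run:
```python
from h import *
import pickle
s=pickle.load(open("W.pkl","rb"))
print("handle",onplane(s,[(257,228),(289,228),(272.5,213)],.288))
print("tine tips",onplane(s,[(236,163),(236,216),(331,163),(331,216)],.212))
print("bat..eye",onplane(s,[(398,379)],.038))
g=np.array(s["color"])
for r in (187,200,206,212,218,224): print(r,g[r,250:296:3,2].tolist())
print([int(v) for v in g[176:236:2,272,2]])
```

```text
handle [[0.41702004 0.28752609 0.288     ]
 [0.44056686 0.28822679 0.288     ]
 [0.42813723 0.29933701 0.288     ]]
tine tips [[0.39311542 0.32407594 0.212     ]
 [0.39311211 0.2738595  0.212     ]
 [0.47950413 0.32667161 0.212     ]
 [0.48284466 0.27651825 0.212     ]]
bat..eye [[ 0.64521821 -0.05672202  0.038     ]]
187 [80, 142, 136, 82, 86, 85, 85, 85, 84, 85, 84, 85, 78, 135, 140, 98]
200 [53, 135, 120, 133, 131, 128, 127, 127, 128, 128, 127, 127, 123, 97, 141, 61]
206 [71, 136, 112, 129, 132, 133, 132, 129, 128, 126, 127, 128, 121, 104, 141, 66]
212 [66, 117, 110, 122, 123, 124, 128, 131, 131, 131, 128, 126, 118, 111, 136, 62]
218 [168, 163, 111, 121, 119, 120, 122, 121, 123, 127, 129, 130, 119, 144, 173, 173]
224 [169, 105, 112, 123, 124, 122, 120, 119, 119, 120, 120, 122, 117, 103, 111, 113]
[140, 120, 83, 86, 87, 85, 84, 85, 86, 86, 115, 128, 127, 127, 127, 128, 131, 133, 131, 129, 124, 122, 121, 120, 118, 117, 92, 119, 122, 121]
```

Run:
```python
from h import *
ctrl.move_linear([.4283,.2998,.262],feed=.12,orientation=rot(.029))
print(get_tool_pos(),get_wrist_force())
fingers.clamp(60); print(get_opening(),get_wrist_force(),get_torque(),get_t())
p=np.array(get_tool_pos()); d=np.array([np.cos(.029),np.sin(.029),0])
ctrl.move_linear(p+[0,0,.02],feed=.08); print(get_wrist_force())
ctrl.move_linear(p+[0,0,.02]-.075*d,feed=.12); print(get_tool_pos(),get_wrist_force(),get_opening(),get_t())
```

```text
[0.42875239 0.30009894 0.2626815 ] [ 0.78660071 -0.38884832 -0.1756279 ]
0.02541618788878793 [-0.65542745  0.08711971  0.09490621] [-0.08067975  0.06182089  0.01556098] 11.1667
[ 0.87803633 -0.39184525 -2.20894945]
[0.35373675 0.29790613 0.28227389] [ 0.17421577  0.13453308 -0.55518836] 0.024974442560672855 12.3417
```

```bash
cat >> h.py <<'E'
PS=np.array([.614,-.0673,0]);YAW=-.1022;TILT=np.radians(32)
RS=R.from_euler('z',YAW)
def tcp(bend,t=TILT): return RS.apply(bend)+PS+(RS*R.from_euler('y',-t)).apply([0,0,.215])
def bend_now():
    return RS.inv().apply(np.array(get_tool_pos())+R.from_rotvec(get_tool_rot()).apply([0,0,.215])-PS)
E
python3 - <<'E'
from h import *
import pickle
ctrl.move_to(tcp([-.07,.01,.095]),rot(YAW,TILT)); print(bend_now(),get_wrist_force(),get_t())
s=eyes.snapshot("side"); pickle.dump(s,open("S2.pkl","wb"))
b=s["color"][170:300,250:400]; cv2.imwrite("pics/c.png",cv2.resize(b,None,fx=4.5,fy=4.5,interpolation=2))
B=bend_now(); w=lambda P:RS.apply(P)+PS
for n,P in [("bend",B),("tip",B+[-.011,0,-.034]),("eyeC",[.033,.010,.038])]: print(n,(proj(s,w(P))[0]-[250,170])*4.5)
E
```

```text
[-0.06951149  0.01042479  0.09523536] [ 0.47734785 -0.96272179 -1.87788757] 13.625
bend [277.8504355  340.25434926]
tip [264.5828692  387.39543194]
eyeC [377.67960428 348.00031449]
```

View pics/c.png

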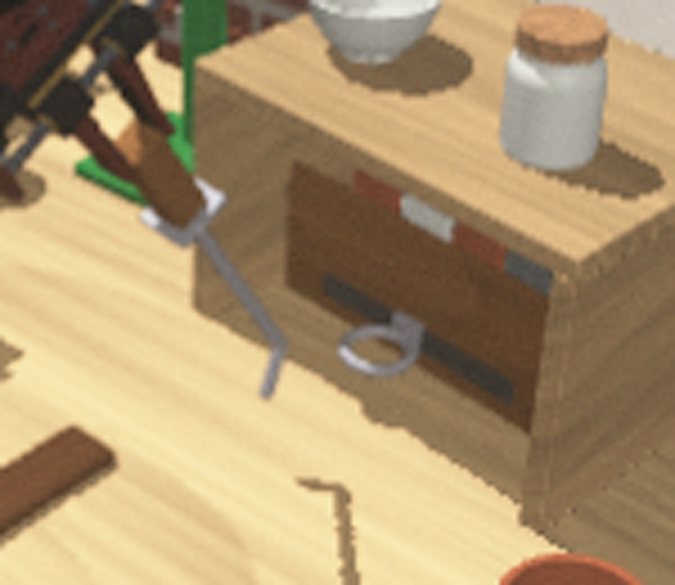

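Run:
```python
from h import *
ctrl.move_linear(tcp([.042,.0100,.094]),feed=.12); f0=np.array(get_wrist_force()); print(bend_now(),f0,get_t())
for z in (.082,.074,.066,.058,.053):
    ctrl.move_linear(tcp([.042,.0100,z]),feed=.06); f=np.array(get_wrist_force())-f0; print(z,np.round(RS.inv().apply(f),2),np.round(bend_now(),4))
    if f[2]>4: break
print(get_t())
```

```text
[0.04113412 0.01008714 0.09359854] [ 0.53825578 -0.88725949 -2.19409757] 14.7583
0.082 [-0.41  0.58  0.18] [0.0412 0.01   0.0812]
0.074 [-0.6   0.91  0.28] [0.0415 0.01   0.0734]
0.066 [-0.72  0.19  0.92] [0.0415 0.01   0.0654]
0.058 [-0.5   1.12  0.82] [0.0415 0.01   0.0574]
0.053 [-0.21  0.42  1.  ] [0.0417 0.01   0.0526]
16.2083
```

Run:
```python
from h import *
f0=np.array(get_wrist_force()); x=.042; n=0
while x>-.11:
    x-=.012 if x>-.06 else .005
    ctrl.move_linear(tcp([x,.0100,.053]),feed=.06); f=RS.inv().apply(np.array(get_wrist_force())-f0); b=bend_now(); print(round(x,3),np.round(f,2),np.round(b,4))
    if abs(f[0])>8 or abs(f[2])>10: break
print(get_t(),get_opening())
s=eyes.snapshot("side"); b=s["color"][170:310,230:410]; cv2.imwrite("pics/d.png",cv2.resize(b,None,fx=4,fy=4,interpolation=2))
w=lambda P:RS.apply(P)+PS
for n,P in [("bend",bend_now()),("eyeC at stop",[-.08,.010,.038]),("panel TL at stop",[-.045,.135,.12]),("TR",[-.045,-.135,.12])]: print(n,(proj(s,w(P))[0]-[230,170])*4)
```

```text
0.03 [-0.34  0.24  0.88] [0.0296 0.01   0.0532]
0.018 [ 0.    1.3  -0.19] [0.0176 0.01   0.053 ]
0.006 [-0.09  0.35 -0.87] [0.0053 0.01   0.0528]
-0.006 [-1.62  0.29 -0.71] [-0.0068  0.01    0.0527]
-0.018 [-0.62  0.01 -0.81] [-0.0188  0.01    0.0527]
-0.03 [-0.96  0.87 -0.53] [-0.0307  0.01    0.0528]
-0.042 [-0.33 -0.42 -0.54] [-0.0427  0.01    0.0527]
-0.054 [-0.79  0.3  -0.19] [-0.0548  0.01    0.0527]
-0.066 [-0.37  1.17 -0.79] [-0.0668  0.01    0.0527]
-0.071 [-0.65  0.15 -0.53] [-0.0714  0.01    0.0529]
-0.076 [-0.21  0.86 -1.28] [-0.0764  0.01    0.0528]
-0.081 [ 0.6   1.05 -1.22] [-0.0815  0.01    0.0528]
-0.086 [ 0.83  0.78 -1.21] [-0.0865  0.01    0.0528]
-0.091 [ 4.62  0.87 -3.44] [-0.09    0.01    0.0539]
-0.096 [3.54 1.04 0.08] [-0.0942  0.0099  0.0546]
-0.101 [3.77 0.28 0.87] [-0.0995  0.0099  0.0543]
-0.106 [4.33 0.48 0.2 ] [-0.1044  0.0099  0.0543]
-0.111 [ 4.02 -0.18  0.64] [-0.1096  0.0099  0.0541]
21.6083 0.02557136099331951
bend [287.76252999 368.59938091]
eyeC at stop [315.39013595 368.60983417]
panel TL at stop [240.22451413 196.13000039]
TR [501.72615644 353.54088665]
```

View pics/d.png

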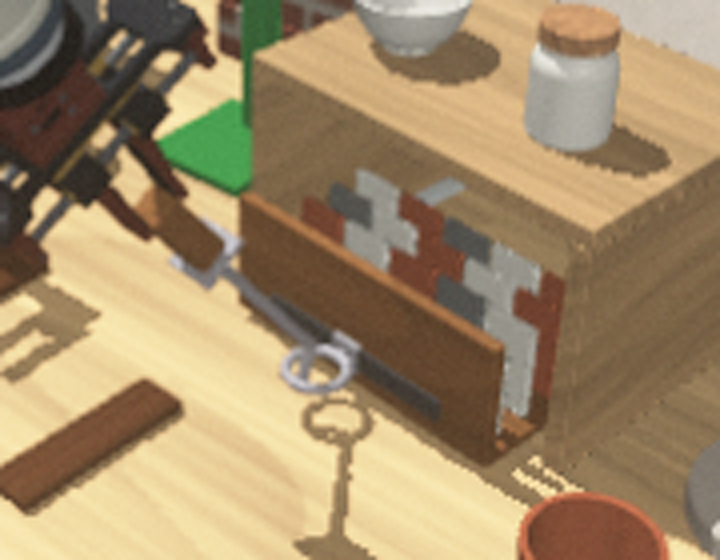

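Run:
```python
from h import *
for x in (-.105,-.097):
    ctrl.move_linear(tcp([x,.0100,.053]),feed=.06); print(np.round(RS.inv().apply(get_wrist_force()),2),np.round(get_torque(),2),bend_now())
s=eyes.snapshot("side"); b=s["color"][200:290,250:370]; cv2.imwrite("pics/e.png",cv2.resize(b,None,fx=6,fy=6,interpolation=2))
T=np.array(get_tool_pos())
for dd in (0,3,6,9):
    Rw=RS*R.from_euler('y',-TILT-np.radians(dd)); G=T+R.from_rotvec(get_tool_rot()).apply([0,0,.003])
    print(dd,[((proj(s,G+Rw.apply(P))[0]-[250,200])*6).round().tolist() for P in ([0,0,-.047],[0,0,-.212],[-.0276,0,-.235])])
print("eye",(proj(s,RS.apply([-.08,.01,.038])+PS)[0]-[250,200])*6)
```

```text
[ 1.59  0.69 -1.64] [-0.02 -0.03 -0.02] [-0.10647825  0.01003812  0.0516018 ]
[-0.53  0.35 -1.88] [ 0.01  0.51 -0.04] [-0.0976665   0.0100249   0.05215547]
0 [[196.0, 203.0], [329.0, 365.0], [311.0, 427.0]]
3 [[199.0, 199.0], [343.0, 348.0], [327.0, 409.0]]
6 [[203.0, 195.0], [356.0, 330.0], [343.0, 391.0]]
9 [[206.0, 190.0], [368.0, 312.0], [358.0, 372.0]]
eye [353.08520392 372.91475126]
```

View pics/e.png

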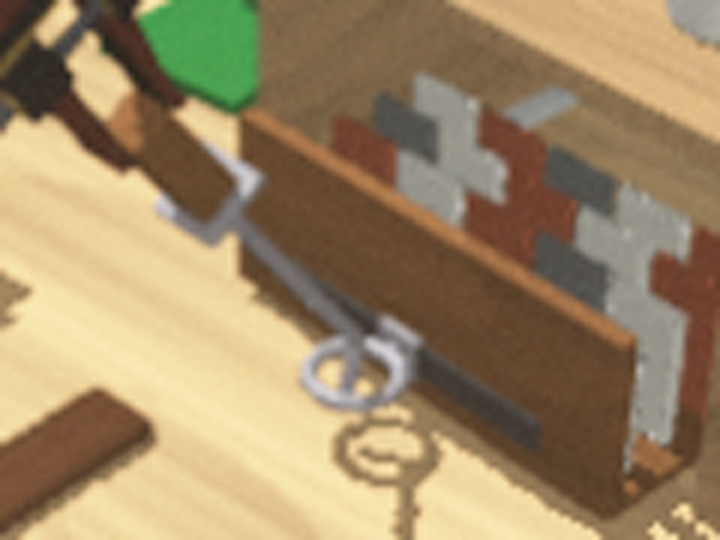

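```bash
cat >> h.py <<'E'
RK=np.array([.438,.2995,.212]);RY=.029
def rk(x,dz,off): # TCP pose for a vertical rod, origin at rack x, dz over tines; off=rod slip tilt
    r=rot(RY,-off); return RK+R.from_euler('z',RY).apply([x,0,dz+.047])-R.from_rotvec(r).apply([0,0,.003]),r
E
python3 - <<'E'
from h import *
import pickle
x=-.097
ctrl.move_linear(tcp([x,.0100,.100]),feed=.08); print(np.round(get_wrist_force(),2),get_t())
ctrl.move_linear(tcp([x-.03,.0100,.110]),feed=.12)
off=np.radians(6.5); p,r=rk(-.09,.03,off); ctrl.move_to(p,r); print(get_tool_pos(),p,get_wrist_force(),get_t())
S={c:eyes.snapshot(c) for c in("side","scene")}; pickle.dump(S,open("S3.pkl","wb"))
a=cv2.resize(S["side"]["color"][150:270,150:250],None,fx=4,fy=4,interpolation=2); b=cv2.resize(S["scene"]["color"][70:190,220:320],None,fx=4,fy=4,interpolation=2)
cv2.imwrite("pics/f.png",np.hstack([a,b]))
T=np.array(get_tool_pos());q=R.from_rotvec(get_tool_rot());G=T+q.apply([0,0,.003])
for dd in (3,6.5,10):
    Rw=R.from_euler('z',RY)*R.from_euler('y',off-np.radians(dd))
    for c,o,sh in (("side",(150,150),0),("scene",(220,70),400)): print(dd,c,[((proj(S[c],G+Rw.apply(P))[0]-o)*4+[sh,0]).round().tolist() for P in ([0,0,-.047],[0,0,-.212],[-.0276,0,-.235])])
for c,o,sh in (("side",(150,150),0),("scene",(220,70),400)): print("tine tips",c,[((proj(S[c],RK+R.from_euler('z',RY).apply(P))[0]-o)*4+[sh,0]).round().tolist() for P in ([-.045,.018,0],[-.045,-.018,0])])
E
```

```text
[-0.43 -0.27 -1.2 ] 22.975
[0.34857453 0.29613206 0.2916195 ] [0.34837731 0.29690021 0.29198072] [-0.63921898  0.22632018 -1.68991209] 24.6333
3 side [[128.0, 157.0], [147.0, 342.0], [121.0, 380.0]]
3 scene [[501.0, 143.0], [500.0, 274.0], [469.0, 284.0]]
6.5 side [[131.0, 156.0], [160.0, 336.0], [136.0, 374.0]]
6.5 scene [[505.0, 144.0], [515.0, 278.0], [485.0, 288.0]]
10 side [[134.0, 154.0], [172.0, 328.0], [151.0, 367.0]]
10 scene [[508.0, 144.0], [530.0, 280.0], [502.0, 293.0]]
tine tips side [[168.0, 161.0], [197.0, 176.0]]
tine tips scene [[569.0, 162.0], [557.0, 197.0]]
```

View pics/f.png

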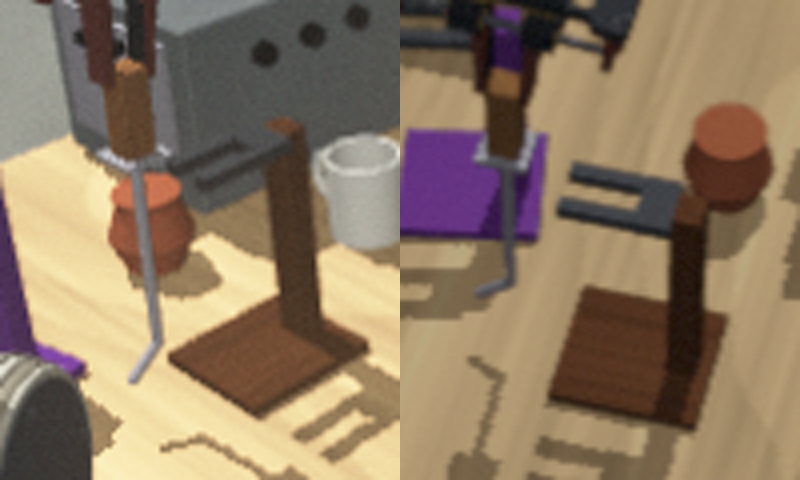

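```bash
sed -i 's/RK=np.array(\[.438,.2995/RK=np.array([.438,.3000/' h.py
python3 - <<'E'
from h import *
off=np.radians(6.2); f0=np.array(get_wrist_force())
for x in (-.07,-.05,-.03,-.012):
    p,r=rk(x,.025,off); ctrl.move_linear(p,feed=.1,orientation=r); f=np.array(get_wrist_force())-f0; print(x,np.round(f,2),np.round(np.array(get_tool_pos())-p,4))
    if np.abs(f).max()>6: break
else:
    z=.025
    while z>-.004:
        z-=.004 if z>.015 else .002
        p,r=rk(x,z,off); ctrl.move_linear(p,feed=.04,orientation=r); f=np.array(get_wrist_force())-f0; print(round(z,3),np.round(f,2),np.round(get_torque(),2))
        if f[2]>2.5: break
print(get_t())
s=eyes.snapshot("scene"); t=eyes.snapshot("side")
cv2.imwrite("pics/g.png",np.hstack([cv2.resize(t["color"][150:270,150:250],None,fx=4,fy=4,interpolation=2),cv2.resize(s["color"][70:190,220:320],None,fx=4,fy=4,interpolation=2)]))
E
```

```text
-0.07 [0.81 1.14 0.55] [ 0.0007 -0.0004 -0.0002]
-0.05 [-0.06 -0.28  0.03] [ 0.0004 -0.     -0.0001]
-0.03 [ 0.5   0.17 -0.49] [ 0.0002 -0.     -0.0001]
-0.012 [ 0.06  0.6  -0.72] [ 0.0002 -0.     -0.0001]
0.021 [0.77 0.15 0.32] [ 0.02 -0.06  0.02]
0.017 [0.38 0.61 0.23] [-0.05 -0.08  0.01]
0.013 [-0.34  0.39  0.51] [-0.02 -0.09 -0.03]
0.011 [0.66 1.39 0.35] [ 0.04 -0.06  0.03]
0.009 [ 0.71  1.32 -0.03] [ 0.05 -0.09  0.03]
0.007 [ 0.63  1.74 -0.38] [-0.03 -0.06 -0.04]
0.005 [ 0.76  0.53 -0.74] [ 0.03 -0.08 -0.  ]
0.003 [ 1.18  1.08 -0.52] [-0.06 -0.06  0.02]
0.001 [-1.11  1.17  5.41] [0.03 0.15 0.02]
28.375
```

View pics/g.png

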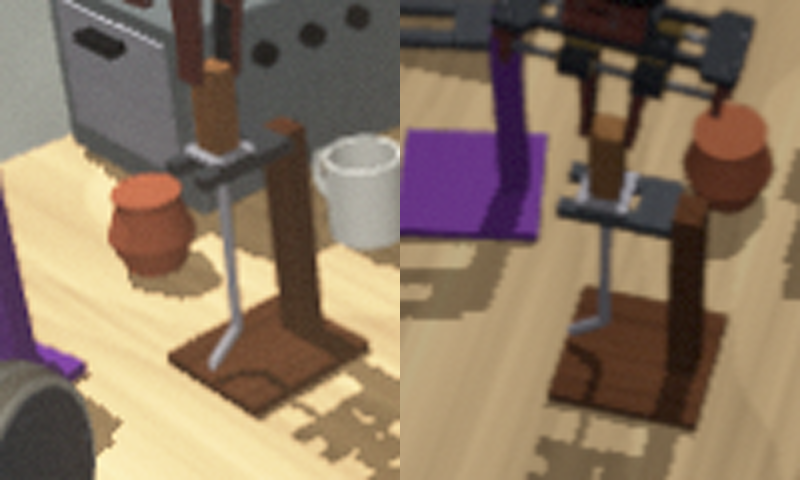

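Run:
```python
from h import *
fingers.open_jaws(); print(get_opening(),get_wrist_force())
ctrl.dwell(.4)
p=np.array(get_tool_pos()); ctrl.move_linear(p+[0,0,.05],feed=.06); print(get_wrist_force()); ctrl.move_linear(p+[0,0,.2],feed=.15)
j=np.array(get_joints()); j[0]+=.9; ctrl.movej(j); ctrl.dwell(1)
print(get_t(),get_wrist_force())
s=eyes.snapshot("scene"); t=eyes.snapshot("side")
cv2.imwrite("pics/h.png",np.hstack([cv2.resize(t["color"][150:300,150:400],None,fx=1.6,fy=1.6,interpolation=2)[:240],cv2.resize(s["color"][90:240,200:450],None,fx=1.6,fy=1.6,interpolation=2)[:240]]) if 0 else np.hstack([cv2.resize(t["color"][140:320,140:400],None,fx=1.54,fy=2.0*.77,interpolation=2),cv2.resize(s["color"][80:260,200:460],None,fx=1.54,fy=1.54,interpolation=2)]))
```

```text
0.08777190405119824 [-0.57502754 -0.13559301 -0.41784914]
[-0.00679967  0.10939432 -0.0569623 ]
34.7333 [ 0.73911276 -0.39647601  0.51954945]
```

View pics/h.png

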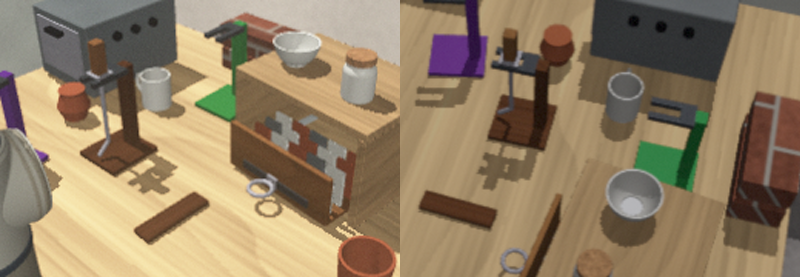

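The picture shows the rod hanging by its collar in the brown rack (left half, about 97,70), and the tray still drawn out with the eye at about (262,187). Nothing else has moved.

```bash
python3 -c "
from plant import *
job.hand_in(); print(get_t())"
```

```text
the job is handed in; nothing more can be done
the job is handed in; nothing more can be done
```

The tray is drawn out to its stop with the hook, the rod is hung back on its own rack and released, and the job is handed in at about 35 s of the 66 s allowed.

- **Finding the eye:** I located the pull eye mainly in the camera images, about 10 mm off the rail's middle. I then felt my way down in small steps. The prong met no resistance, and the later pull showed it was in the ring.
- **Drawing the tray:** The pull force stayed near zero, within about 1.5 N of noise, until it rose to about 4 N at the expected stop. The eye and the panel's corner then matched their calculated stop positions in the side picture, to within a few millimetres.
- **A check that disagreed:** I kept pulling about 20 mm past the stop, because my force threshold of 8 N was never reached. The rod pivoted about 6° in the grip. I tilted the gripper to correct for that before hanging the rod.
- **Hanging the rod:** The collar touched down on the tines with about 5 N. The fingers opened and moved clear without catching it.
- **Last pictures:** The rod hangs upright in the fork, the tray is still out, and the pots and look-alikes in view are where they were. The crock was only partly in view and the bat was not, but the arm never went near them. The arm touches nothing.

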